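# Clamp the clip-top canister

### The arm

A 6-joint arm with a two-finger parallel gripper is mounted at the origin on the work surface. World frame = base frame: x ahead of the robot, y to its left, z up, the work surface at z = 0. Lengths are in mm, angles in degrees, forces in N, time in s.
With the tool pointing down it reaches from about 300 to 850 mm from the base axis. Payload 4.2 kg.
Tool frame: the origin (TCP) lies midway between the tips of the shut fingers; the grasp point (between the pads) lies 19 mm behind it (env.grip_point_offset is the distance from the TCP to the grasp point, in mm); z points along the fingers, x is the direction in which the jaws open and shut, and the axes are right-handed (so a half turn about z gives the same grasp; the last joint's range is limited). The gripper opens to 91 mm and grips with 3 to 60 N. Pads are 32 mm wide; open, the fingers measure 118 mm over their backs; the gripper's body (76 mm by 178 mm) begins 60 mm behind the grasp point.
Start: joints at [-65.833, 18.312, 89.639, -0, 72.044, -1.146], TCP at [245.857, -519.808, 190.276] pointing down, gripper open.
Joint ranges: [-177.97, 177.97], [-48.28, 115.42], [12.27, 149.76], [-77.06, 257.06], [2.81, 150.46], [-146.56, 146.56]. Speed limits (degrees/s): [147.25, 147.25, 180, 180, 180, 180].

### API

Orientations are given as [roll, pitch, yaw] about the fixed x, y, z axes, in that order (R = Rz(yaw) Ry(pitch) Rx(roll)).
In Python, from workcell import env gives the robot as it stands.
- The arm moves only by the shell command python3 -m pendant 'ROWS' [FORCE]. ROWS is JSON, a list of rows, each an object with "xyz": the shift along the tool's x, y, z in m, a list of three; "roll": the turn about the tool's z in degrees; "jaw": the closure, from 0 (fully open) to 1 (shut). A call has exactly 8 rows; each row is the pose to reach, as a shift and turn from the pose commanded when the call began, along the tool's axes at that moment; what a row does not reach only later rows make up. A row lasts 1/8 s, in which the tool goes at most 62.5 mm and 10.7 degrees, less where a joint would pass 70% of its speed; a pose out of reach is approached as far as the arm can. A call with a gripper value outside its range is refused whole. The fingers move at their own pace and stop on an object; FORCE is the grip in N (left out, the last holds). Time passes only in rows, so rows that repeat a pose let the fingers close, or fill a call up. It gives the time, the measured TCP pose, the force and the opening at its end, in the units of the state.
- env.state(): the state, without advancing time (a new reading comes with each control period).
- env.grab_frame(name): name is "side" or "top" or "wrist"; returns (picture, depth): 400x640x3 uint8, blue, green, red; 400x640 float32, mm along the optical axis (not along the pixel's ray), 0 where there is no reading.
- env.camera_params(name): a dict with "camera_matrix" (3x3 intrinsics, pixels), "cam_to_world" (4x4, takes a point from camera to world coordinates); the wrist camera has in their place "hand_eye" (4x4, takes a point from camera to tool coordinates, whose origin is the TCP and whose axes are the tool frame's). Camera axes: x right, y up, looking along -z (the intrinsics and any distortion apply to the point x, -y, -z); pixel columns grow to the right and rows downward; lengths in mm; the calibration is good to about 2 mm. A picture is of the moment at which its call begins: read the wrist's pose just before it. camera_params takes no time and is no camera call.
- env.job_done(): hands the job in, once; it reports no verdict.
The state is a dict: "time_s": time; "qpos": joint angles; "qvel": joint speeds; "effort": joint torques, N m; "ee_pos": TCP position; "ee_rot": TCP orientation; "force": force on the tool from outside, world axes, zero at the start; "torque": the same for the moment, N m; "gripper_width": finger opening in mm.
Only numpy, scipy, OpenCV 4.12 (cv2) and the standard library are available. Lean on these libraries where they do the work, as an engineer would, in place of code of your own. Each camera call takes 0.05 s, during which the arm holds its last target. There are 200 camera calls.

### The job

Three white clip-top canisters stand on the treatment counter. One has its lid on but its wire bail still thrown back: swing that bail forward over the lid, past its centre, until it snaps down on the tongue at the front of the lid and clamps it shut. Keep the lid seated on its canister, and leave the bail of the canister that has no lid thrown back as it is.

Things in the scene. Friction and masses are not known exactly. Their poses are not given: they have to be found in the camera images.
- canister: The canister to clamp: white ceramic, 110 mm across, rim 112 mm high, fixed to the counter. Origin: centre of its underside, z up; -x is its front (a steel ledge juts 88 mm from the axis under the lid's tongue), +x its rear. The bail's hinge line runs along y through (0, 0, 98 mm). A twin without a lid and one already clamped stand beside it, in any order.
- bail (a joint): Angle q (rad) of its bail, a wire U: arms at y = +/-66 mm, 12 mm thick crossbar along y with black sleeve, axis at x = 85 sin(0.698-q), z = 98 + 85 cos(0.698-q) mm in the canister's frame. 0: thrown back to the rear; 0.7 upright; 1.83 clamped. Starts at 0 to 0.3 and stays there. A spring resists (up to 7 N at the bar) up to dead centre at 1.35; past 1.5 it snaps down on the tongue by itself.
- lid: Loose lid seated on the canister to clamp: grey metal disc, 112 mm across, 12 mm thick, with a tongue to -x (front), 30 mm wide, 16 mm thick, its end 90 mm from the axis. Origin: centre of the flange's underside, on the rim at 112 mm; a 92 mm plug below sits loosely in the mouth. Lid top at 124 mm, tongue top at 128 mm above the counter.
- open_bail (a joint): Angle (rad) of the same kind of bail on the canister without a lid: thrown back at 0 to 0.3, upright at 0.7. To be left as it is.
Things that resemble listed ones, but are neither listed nor needed, are in the scene too. Several things have the shape of the lid; the one meant has the colours described above.

How it is judged:
By the outcome, as a careful person would: the job done as asked, in the order asked, and still so for the second after the job is handed in, with the robot touching nothing.
It also fails if it takes over 38 s, if anything falls off the work surface, if the arm or the gripper's body presses on something with over 40 N, if the wrist force passes 120 N, or if a joint passes its speed limit or range.

## Working session

There is one attempt and no reset: what is moved stays moved. The work goes in short steps, Python scripts to look and compute and a shell command to move; the robot and the scene stay as the last step left them, time stands still between calls to the robot, and variables do not carry over. Pictures are saved under pics/ and viewed, about 8 in all and at most 12, crops included, and the job is handed in when it is done.

```bash
mkdir -p pics; ls; cat > h.py <<'E'
from workcell import env
import numpy as np, cv2
from scipy.spatial.transform import Rotation as R
def cloud(name):
    s=env.state(); im,d=env.grab_frame(name); p=env.camera_params(name)
    K=np.array(p["camera_matrix"])
    if "cam_to_world" in p: T=np.array(p["cam_to_world"])
    else:
        W=np.eye(4); W[:3,:3]=R.from_euler('xyz',s["ee_rot"],degrees=True).as_matrix(); W[:3,3]=s["ee_pos"]
        T=W@np.array(p["hand_eye"])
    v,u=np.mgrid[:400,:640]
    P=np.stack([(u-K[0,2])/K[0,0]*d,-(v-K[1,2])/K[1,1]*d,-d],-1)
    X=P@T[:3,:3].T+T[:3,3]; X[d==0]=np.nan
    return im,d,X,T,K
E
python3 - <<'E'
from h import *
print(env.state())
for n in("top","side"):
    im,d,X,T,K=cloud(n); cv2.imwrite(f"pics/{n}0.png",im); np.save(f"{n}0.npy",X); print({k:v for k,v in env.camera_params(n).items()})
E
```

```text
pics
{'time_s': 0.0, 'qpos': array([-6.58314129e+01,  1.83495981e+01,  8.97057508e+01, -3.17213279e-05,
        7.20428564e+01, -1.14640724e+00]), 'qvel': array([ 0.03773355,  0.08983202, -0.01178456,  0.02303866,  0.05078477,
        0.0307716 ]), 'effort': array([-6.20530955e-04, -4.12460768e+01, -2.31968415e+01,  7.24689220e-02,
        4.55291674e-02, -1.39771223e-04]), 'ee_pos': array([ 245.64244896, -519.2938257 ,  189.44522763]), 'ee_rot': array([-1.79998065e+02,  9.81862951e-02, -6.46849942e+01]), 'force': array([-0.27198081, -0.08468203, -0.52556106]), 'torque': array([-0.0131321 ,  0.05295343, -0.00656396]), 'gripper_width': 91.12398587090799}
{'camera_matrix': array([[486.41784881,   0.        , 320.29832562],
       [  0.        , 486.41784881, 199.50643734],
       [  0.        ,   0.        ,   1.        ]]), 'cam_to_world': array([[-2.41820599e-02,  9.93060326e-01, -1.15093081e-01,
         3.85211963e+02],
       [-9.99701220e-01, -2.36107303e-02,  6.32492591e-03,
         1.86657147e+02],
       [ 3.56360129e-03,  1.15211643e-01,  9.93334575e-01,
         1.25524163e+03],
       [ 0.00000000e+00,  0.00000000e+00,  0.00000000e+00,
         1.00000000e+00]])}
{'camera_matrix': array([[455.58931641,   0.        , 319.81078607],
       [  0.        , 455.58931641, 187.95787311],
       [  0.        ,   0.        ,   1.        ]]), 'cam_to_world': array([[-9.68306043e-01,  1.88394804e-01, -1.63984161e-01,
         2.95056875e+02],
       [-2.49219558e-01, -7.72210846e-01,  5.84448476e-01,
         8.78742118e+02],
       [-1.65232923e-02,  6.06793051e-01,  7.94688099e-01,
         1.06302247e+03],
       [ 0.00000000e+00,  0.00000000e+00,  0.00000000e+00,
         1.00000000e+00]])}
```

View pics/top0.png

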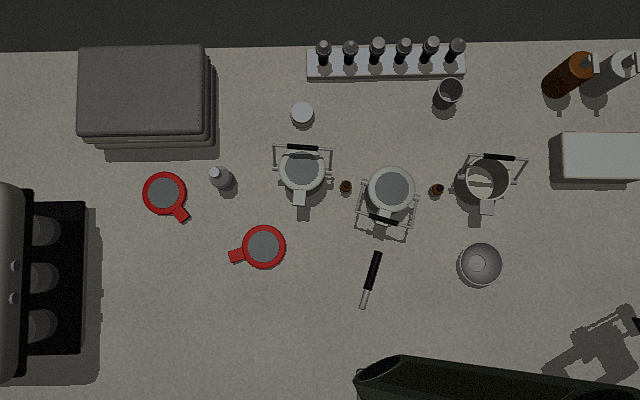

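View pics/side0.png

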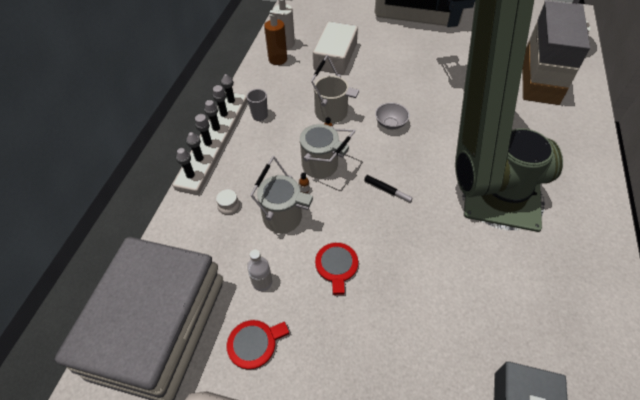

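The top view has three candidates:
- Left (302,170): lid on, bar at (303,147), thrown back. This is the target.
- Middle (390,190): bar at (383,218) in front, already clamped.
- Right (486,180): open mouth, no lid, bar at (492,156).

The red lids at (164,193) and (264,247) are decoys. Next I'll measure the target and check it in a crop.

```bash
python3 - <<'E'
from h import *
im=cv2.imread("pics/top0.png"); X=np.load("top0.npy")
cv2.imwrite("pics/crop1.png",cv2.resize(im[125:255,250:550],None,fx=2.6,fy=2.6,interpolation=cv2.INTER_CUBIC))
side=np.load("side0.npy"); sim=cv2.imread("pics/side0.png")
# target
for nm,XX,I,(r0,r1,c0,c1) in (("top",X,im,(135,215,265,340)),("side",side,sim,(155,235,245,320))):
    P=XX[r0:r1,c0:c1].reshape(-1,3); C=I[r0:r1,c0:c1].reshape(-1,3).astype(int)
    lid=P[(P[:,2]>118)&(P[:,2]<134)]
    c,r=cv2.minEnclosingCircle(lid[:,:2].astype(np.float32)); print(nm,"lid pts",len(lid),lid.mean(0),c,r)
    hi=(P[:,2]>138); bar=P[hi]; print("high",len(bar),bar.min(0),bar.max(0))
    dk=hi&(C.max(1)<45); b=P[dk]; print("dark",len(b),b.mean(0)); 
    if len(b)>5:
        u,s,vt=np.linalg.svd(b-b.mean(0)); print("axis",vt[0],s)
        t=(b-b.mean(0))@vt[0]; print(t.min(),t.max())
    np.set_printoptions(suppress=True,precision=1)
    t=lid[np.linalg.norm(lid[:,:2]-lid[:,:2].mean(0),axis=1)>60]; print("far",len(t),t.mean(0) if len(t) else 0)
# neighbours tall
P=X; 
for nm,(r,c) in dict(white=(115,302),bottle=(178,220),amber=(187,346),mid=(190,390),midbar=(218,383)).items():
    q=X[r-6:r+7,c-6:c+7].reshape(-1,3); print(nm,np.nanmedian(q,0),np.nanmax(q[:,2]))
E
```

```text
top lid pts 1824 [582.50461711 222.64297343 124.27648506] (577.32177734375, 224.230224609375) 75.70000457763672
high 292 [606.21097025 150.27315647 138.21979755] [639.27477171 287.37950954 183.55376135]
dark 157 [630.69794454 218.66175582 178.03111536]
axis [-1.00398862e-01 -9.94947268e-01 -3.88065658e-05] [255.92128235  41.2651533   29.26592352]
-63.463653110308364 34.69164911612589
far 169 [547.1 227.  126.3]
side lid pts 1377 [582.  226.4 125.4] (563.8529052734375, 190.4033203125) 111.03131866455078
high 231 [600.4 150.5 138. ] [639.4 289.6 184.5]
dark 66 [627.4 222.2 178.7]
axis [ 0.1  1.  -0. ] [157.7  20.9  12.9]
-35.66820127287349 32.22272790222311
far 186 [559.2 219.4 125.7]
white [743.9 220.4  44.9] 51.67886451312074
bottle [573.7 414.4 108.8] 152.13221206251046
amber [554.4 114.8  46.8] 78.74501594831145
mid [534.9  15.4 124.4] 130.34541083181853
midbar [468.4  35.  130. ] 144.91385868127577
```

View pics/crop1.png

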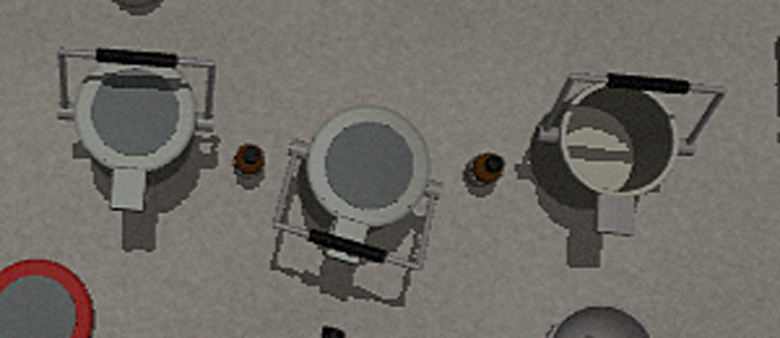

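The crop confirms it: the left canister has a seated lid with a tongue facing the robot, and its bail is thrown back (sleeve at about (137,58) in the crop). The middle one is clamped and the right one has no lid.

```bash
cat >> h.py <<'E'
def rel(x,y,z):
    s=env.state(); M=R.from_euler('xyz',s["ee_rot"],degrees=True).as_matrix()
    return M.T@(np.array([x,y,z])-s["ee_pos"])/1000, s["ee_rot"]
E
python3 - <<'E'
from h import *
from scipy.optimize import least_squares
np.set_printoptions(suppress=True,precision=3)
for n,(r0,r1,c0,c1) in (("top",(135,215,265,340)),("side",(155,235,245,320))):
    X=np.load(n+"0.npy")[r0:r1,c0:c1].reshape(-1,3); C=cv2.imread(f"pics/{n}0.png")[r0:r1,c0:c1].reshape(-1,3)
    p=X[(X[:,2]>120)&(X[:,2]<127.)]
    c=np.array([585,222.])
    for _ in range(10):
        a=np.arctan2(p[:,1]-c[1],p[:,0]-c[0]); r=np.hypot(*(p[:,:2]-c).T)
        e=[p[(np.abs(a-k)<.06)&(r<62)] for k in np.arange(-2.6,2.6,.12)]
        e=np.array([q[np.argmax(np.hypot(*(q[:,:2]-c).T)),:2] for q in e if len(q)>3])
        s=least_squares(lambda v:np.hypot(e[:,0]-v[0],e[:,1]-v[1])-56,c,loss='soft_l1'); c=s.x
    print(n,"centre",c,len(e),np.abs(s.fun).mean())
    t=X[(X[:,2]>118)&(X[:,2]<136)]; d=t[:,:2]-c; rr=np.hypot(*d.T); k=(rr>62)&(rr<95)&(d[:,0]<-40); print("tongue",d[k].mean(0),np.degrees(np.arctan2(*(-d[k].mean(0))[::-1])))
    h=X[(X[:,2]>165)&(C.max(1)<60)&(np.abs(X[:,1]-220)<33)]; print("bar",h.mean(0),h.max(0))
print(rel(665,214,260))
E
```

```text
top centre [590.725 221.856] 44 3.0568148348036135
tongue [-74.397   7.642] -5.864522407883499
bar [630.767 220.425 177.986] [638.507 252.107 183.554]
side centre [591.184 223.141] 44 0.9947143972847754
tongue [-75.61   10.072] -7.588023400773006
bar [627.289 221.2   178.418] [634.348 252.614 184.453]
(array([-0.484, -0.693, -0.07 ]), array([-179.999,    0.093,  -64.687]))
```

```bash
python3 -m pendant '[{"xyz":[0,0,-0.05],"roll":0,"jaw":1},{"xyz":[-0.02,-0.03,-0.075],"roll":-8,"jaw":1},{"xyz":[-0.05,-0.07,-0.075],"roll":-18,"jaw":1},{"xyz":[-0.08,-0.115,-0.075],"roll":-28,"jaw":1},{"xyz":[-0.11,-0.16,-0.075],"roll":-38,"jaw":1},{"xyz":[-0.14,-0.205,-0.075],"roll":-48,"jaw":1},{"xyz":[-0.17,-0.25,-0.075],"roll":-58,"jaw":1},{"xyz":[-0.20,-0.29,-0.075],"roll":-58.7,"jaw":1}]' 30
python3 -c "
from h import *
print(rel(669,214,265))"
```

```text
time_s: 1.1
ee_pos: [423.0, -213.2, 264.9]
ee_rot: [-180.0, 0.0, -5.9]
force: [1.2, 0.4, -0.3]
gripper_width: 13.9
(array([ 2.00740766e-01, -4.50264813e-01, -4.39086324e-05]), array([-1.79988497e+02,  1.94771013e-02, -5.90001842e+00]))
```

```bash
python3 -m pendant '[{"xyz":[0.025,-0.05,0],"roll":0,"jaw":1},{"xyz":[0.05,-0.105,0],"roll":0,"jaw":1},{"xyz":[0.075,-0.16,0],"roll":0,"jaw":1},{"xyz":[0.1,-0.215,0],"roll":0,"jaw":1},{"xyz":[0.125,-0.27,0],"roll":0,"jaw":1},{"xyz":[0.15,-0.325,0],"roll":0,"jaw":1},{"xyz":[0.175,-0.38,0],"roll":0,"jaw":1},{"xyz":[0.2,-0.42,0],"roll":0,"jaw":1}]'
python3 -c "
from h import *
print(rel(669,214,148))"
```

```text
time_s: 2.1
ee_pos: [665.7, 184.3, 264.4]
ee_rot: [180.0, 0.1, -5.9]
force: [1.1, -0.5, -0.8]
gripper_width: 0.5
(array([ 0.00036863, -0.02987599,  0.11643185]), array([ 1.79981696e+02,  5.61899487e-02, -5.89178262e+00]))
```

```bash
python3 -m pendant '[{"xyz":[0.003,-0.03,0.0],"roll":0,"jaw":1},{"xyz":[0.003,-0.03,0.02],"roll":0,"jaw":1},{"xyz":[0.003,-0.03,0.045],"roll":0,"jaw":1},{"xyz":[0.003,-0.03,0.07],"roll":0,"jaw":1},{"xyz":[0.003,-0.03,0.09],"roll":0,"jaw":1},{"xyz":[0.003,-0.03,0.107],"roll":0,"jaw":1},{"xyz":[0.003,-0.03,0.116],"roll":0,"jaw":1},{"xyz":[0.003,-0.03,0.116],"roll":0,"jaw":1}]'
python3 - <<'E'
from h import *
a,_,_,_,_=cloud("side"); b,_,_,_,_=cloud("wrist")
cv2.imwrite("pics/m1.png",np.hstack([cv2.resize(a[120:250,220:380],(480,390)),b[:390:2,::2].repeat(2,0)]))
E
```

```text
time_s: 3.1
ee_pos: [671.1, 211.2, 148.6]
ee_rot: [180.0, 0.1, -6.0]
force: [-0.8, 0.3, -0.3]
gripper_width: 0.4
```

View pics/m1.png

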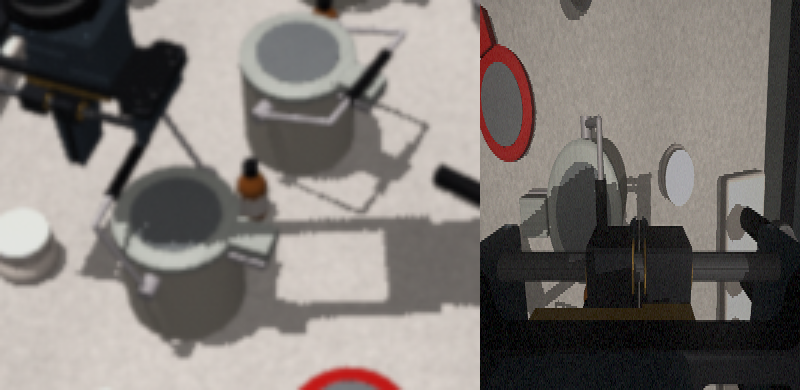

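The wrist-and-side composite shows the shut fingertips at (80,130), clear of and behind the black sleeve at (125,170). The next move is the push forward.

```bash
python3 -m pendant '[{"xyz":[-0.01,0,0],"roll":0,"jaw":1},{"xyz":[-0.02,0,0],"roll":0,"jaw":1},{"xyz":[-0.03,0,0],"roll":0,"jaw":1},{"xyz":[-0.04,0,0],"roll":0,"jaw":1},{"xyz":[-0.05,0,0],"roll":0,"jaw":1},{"xyz":[-0.06,0,0],"roll":0,"jaw":1},{"xyz":[-0.07,0,0],"roll":0,"jaw":1},{"xyz":[-0.075,0,0],"roll":0,"jaw":1}]'
python3 -m pendant '[{"xyz":[-0.005,0,0],"roll":0,"jaw":1},{"xyz":[-0.01,0,0],"roll":0,"jaw":1},{"xyz":[-0.015,0,0],"roll":0,"jaw":1},{"xyz":[-0.02,0,0],"roll":0,"jaw":1},{"xyz":[-0.025,0,0],"roll":0,"jaw":1},{"xyz":[-0.03,0,0],"roll":0,"jaw":1},{"xyz":[-0.03,0,0],"roll":0,"jaw":1},{"xyz":[-0.03,0,0],"roll":0,"jaw":1}]'
python3 - <<'E'
from h import *
a,_,_,_,_=cloud("side")
cv2.imwrite("pics/m2.png",cv2.resize(a[120:250,220:380],(640,520)))
E
```

```text
time_s: 4.2
ee_pos: [605.4, 219.3, 159.4]
ee_rot: [-179.6, -1.5, -6.0]
force: [6.5, -2.8, 19.0]
gripper_width: 0.2
time_s: 5.2
ee_pos: [566.4, 222.4, 149.2]
ee_rot: [-180.0, 0.1, -6.0]
force: [1.6, 0.8, 1.2]
gripper_width: 0.5
```

View pics/m2.png

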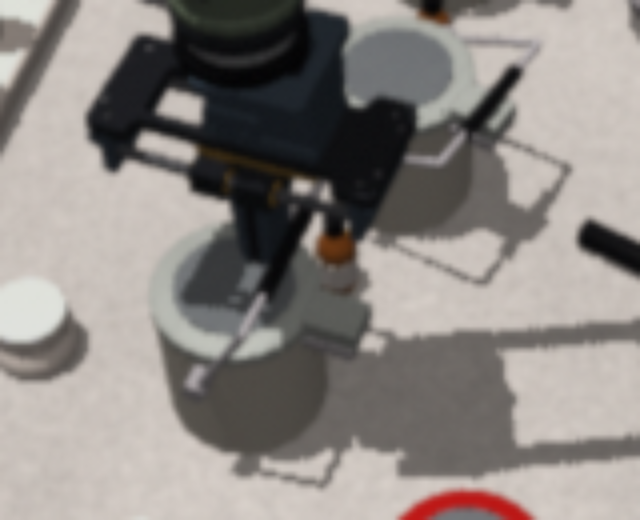

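The bail is now just past upright, with the sleeve at about (290,240) directly ahead of the fingers, and the lid is still seated. There was a brief 19 N upward push mid-way, but the force is back to about 1 N. I'll continue past centre.

```bash
python3 -m pendant '[{"xyz":[-0.004,0,0],"roll":0,"jaw":1},{"xyz":[-0.008,0,0],"roll":0,"jaw":1},{"xyz":[-0.012,0,0],"roll":0,"jaw":1},{"xyz":[-0.016,0,0],"roll":0,"jaw":1},{"xyz":[-0.02,0,0],"roll":0,"jaw":1},{"xyz":[-0.024,0,0],"roll":0,"jaw":1},{"xyz":[-0.026,0,0],"roll":0,"jaw":1},{"xyz":[-0.026,0,0],"roll":0,"jaw":1}]'
python3 - <<'E'
from h import *
a,_,_,_,_=cloud("side")
cv2.imwrite("pics/m3.png",cv2.resize(a[120:250,220:380],(640,520)))
E
```

```text
time_s: 6.25
ee_pos: [540.3, 225.1, 149.2]
ee_rot: [180.0, 0.1, -6.0]
force: [-0.7, -0.4, 1.7]
gripper_width: 0.4
```

View pics/m3.png

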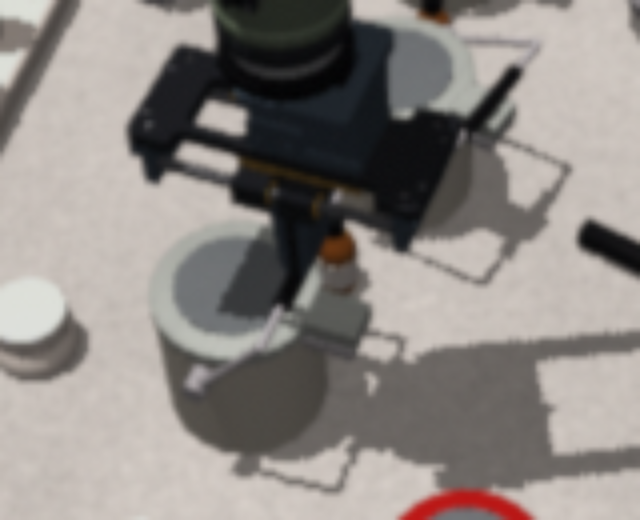

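The bar is now well forward and down, near (290,295), but the arm still slopes up, so it hasn't snapped yet. I'll push a little further.

```bash
python3 -m pendant '[{"xyz":[-0.003,0,0.001],"roll":0,"jaw":1},{"xyz":[-0.006,0,0.003],"roll":0,"jaw":1},{"xyz":[-0.009,0,0.004],"roll":0,"jaw":1},{"xyz":[-0.012,0,0.004],"roll":0,"jaw":1},{"xyz":[-0.015,0,0.004],"roll":0,"jaw":1},{"xyz":[-0.018,0,0.004],"roll":0,"jaw":1},{"xyz":[-0.018,0,0.004],"roll":0,"jaw":1},{"xyz":[-0.018,0,0.004],"roll":0,"jaw":1}]'
python3 - <<'E'
from h import *
a,_,_,_,_=cloud("side")
cv2.imwrite("pics/m4.png",cv2.resize(a[120:250,220:380],(640,520)))
E
```

```text
time_s: 7.3
ee_pos: [523.2, 226.9, 145.3]
ee_rot: [180.0, -0.0, -6.0]
force: [-0.2, -0.0, 0.0]
gripper_width: 0.3
```

View pics/m4.png

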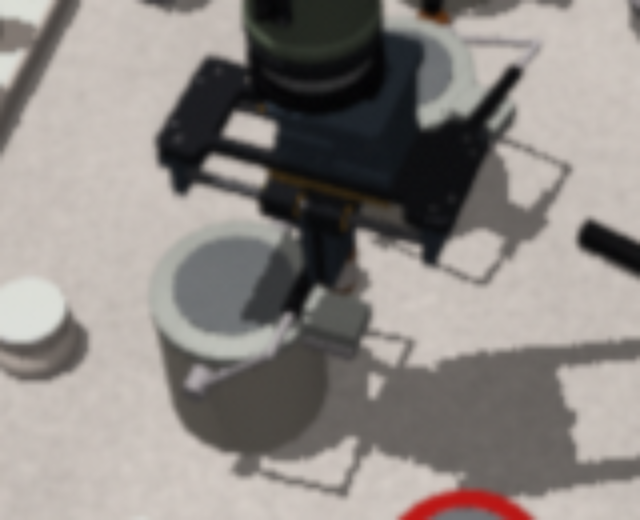

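```bash
python3 - <<'E'
from h import *
np.set_printoptions(suppress=True,precision=1)
c=np.array([591,222.5]); th=np.radians(-6); A=np.array([[np.cos(th),np.sin(th)],[-np.sin(th),np.cos(th)]])
for n in("side","top"):
    im,d,X,T,K=cloud(n); P=X.reshape(-1,3); L=np.c_[(P[:,:2]-c)@A.T,P[:,2]]
    for lo,hi in((59,75),(-75,-59)):
        k=(L[:,1]>lo)&(L[:,1]<hi)&(L[:,0]>-100)&(L[:,0]<70)&(L[:,2]>85)&(L[:,2]<215)
        q=L[k]; q=q[np.argsort(q[:,0])]; print(n,lo,len(q)); print(q[::max(1,len(q)//14)])
E
```

```text
side 59 84
[[-57.2  63.4 163.8]
 [-53.4  60.1 166. ]
 [-48.4  69.1 154.6]
 [-41.8  66.6 152.2]
 [-34.8  65.6 138.8]
 [-28.8  70.4 138. ]
 [-21.3  69.1 123.7]
 [-15.   67.3 122.6]
 [ -6.3  66.2  98.6]
 [ -4.4  67.  103.3]
 [ -2.4  61.2 107.8]
 [ -0.3  63.5 105.5]
 [  1.9  73.5  95.6]
 [  5.4  63.  106.4]]
side -75 11
[[-14.8 -63.  117.4]
 [-12.4 -61.2 114.3]
 [-10.4 -65.7 112.4]
 [ -8.1 -63.7 109.5]
 [ -7.8 -65.1 112.1]
 [ -4.4 -65.7 110. ]
 [ -2.4 -70.3 108. ]
 [ -0.1 -68.1 105.3]
 [  0.5 -70.  107.1]
 [  3.2 -69.4 106.7]
 [  8.7 -74.   99. ]]
top 59 0
[]
top -75 20
[[-56.3 -62.3 163.7]
 [-56.1 -64.6 163.1]
 [-55.9 -60.1 159.2]
 [-55.8 -66.9 162.9]
 [-54.3 -59.9 164. ]
 [-53.9 -62.2 162.7]
 [-53.9 -64.4 163.9]
 [-53.7 -66.7 163.5]
 [-53.  -69.  160.3]
 [-52.5 -62.  169. ]
 [-52.2 -59.7 165.6]
 [-51.9 -66.5 167.3]
 [-51.7 -64.2 164.2]
 [-51.1 -68.8 162.6]
 [-48.3 -64.1 156.6]
 [-48.3 -66.4 157.5]
 [-46.1 -63.9 156.9]
 [-46.  -66.2 157.5]
 [-42.3 -63.8 146.8]
 [-40.3 -63.6 148.8]]
```

```bash
python3 - <<'E'
from h import *
a=cloud("side")[0]; b=cloud("top")[0]
cv2.imwrite("pics/m5.png",np.hstack([cv2.resize(a[165:235,265:330],(390,420),interpolation=cv2.INTER_CUBIC),cv2.resize(b[140:220,265:340],(394,420),interpolation=cv2.INTER_CUBIC)]))
E
```

```text
(no output)
```

View pics/m5.png

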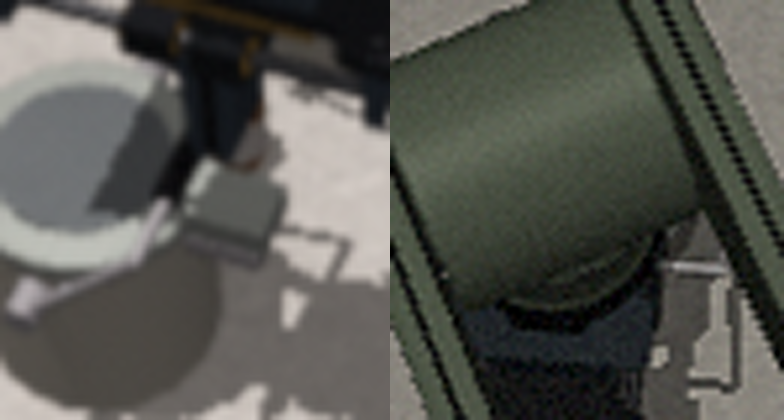

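The fingers now sit in front of the bar. Depth puts the bar at offset -55 mm, z about 160 mm (q about 1.4), and the TCP at -68 mm, so the bar slipped behind them. I'll lift, go back behind it and push again lower. The bail is already past dead centre and holding there.

```bash
python3 -m pendant '[{"xyz":[-0.006,0,0],"roll":0,"jaw":1},{"xyz":[-0.006,0,-0.03],"roll":0,"jaw":1},{"xyz":[-0.006,0,-0.06],"roll":0,"jaw":1},{"xyz":[0.0,0,-0.075],"roll":0,"jaw":1},{"xyz":[0.03,0,-0.075],"roll":0,"jaw":1},{"xyz":[0.065,0,-0.075],"roll":0,"jaw":1},{"xyz":[0.065,0,-0.075],"roll":0,"jaw":1},{"xyz":[0.065,0,-0.075],"roll":0,"jaw":1}]'
python3 - <<'E'
from h import *
np.set_printoptions(suppress=True,precision=1)
c=np.array([591,222.5]); th=np.radians(-6); A=np.array([[np.cos(th),np.sin(th)],[-np.sin(th),np.cos(th)]])
a,d,X,T,K=cloud("side"); P=X.reshape(-1,3); L=np.c_[(P[:,:2]-c)@A.T,P[:,2]]
k=(L[:,1]>59)&(L[:,1]<75)&(L[:,0]>-100)&(L[:,0]<70)&(L[:,2]>110)&(L[:,2]<215); q=L[k]; q=q[np.argsort(q[:,0])]; print(q[::max(1,len(q)//10)])
cv2.imwrite("pics/m6.png",cv2.resize(a[120:250,220:380],(640,520)))
E
```

```text
time_s: 8.55
ee_pos: [586.9, 220.1, 219.9]
ee_rot: [180.0, 0.1, -6.0]
force: [0.3, 0.8, 1.0]
gripper_width: 0.4
[[-58.3  65.3 166.9]
 [-55.1  64.5 164.3]
 [-54.1  62.  164.6]
 [-47.6  67.  155.6]
 [-42.6  68.7 151.1]
 [-38.2  65.9 145.2]
 [-36.1  67.7 142.3]
 [-30.7  68.2 140.3]
 [-27.3  67.9 133.9]
 [-21.5  69.3 124.2]
 [-15.9  69.6 121.6]
 [-10.6  65.7 113.7]]
```

View pics/m6.png

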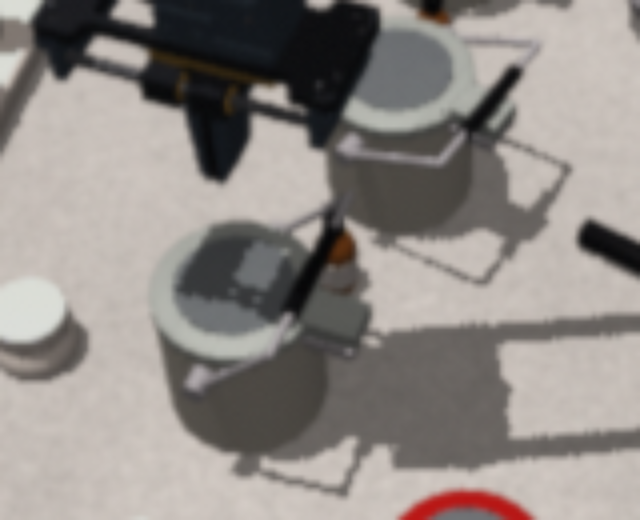

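The lid is seated, and the bar (sleeve at (315,265)) stays forward at about dead centre. The fingers are up and behind it. Going down behind the bar and pushing again, lower.

```bash
python3 -m pendant '[{"xyz":[0,0,0.03],"roll":0,"jaw":1},{"xyz":[0,0,0.06],"roll":0,"jaw":1},{"xyz":[0,0,0.08],"roll":0,"jaw":1},{"xyz":[-0.006,0,0.082],"roll":0,"jaw":1},{"xyz":[-0.012,0,0.082],"roll":0,"jaw":1},{"xyz":[-0.018,0,0.082],"roll":0,"jaw":1},{"xyz":[-0.024,0,0.082],"roll":0,"jaw":1},{"xyz":[-0.028,0,0.082],"roll":0,"jaw":1}]'
python3 -m pendant '[{"xyz":[-0.003,0,0],"roll":0,"jaw":1},{"xyz":[-0.006,0,0],"roll":0,"jaw":1},{"xyz":[-0.009,0,0],"roll":0,"jaw":1},{"xyz":[-0.012,0,0],"roll":0,"jaw":1},{"xyz":[-0.015,0,0],"roll":0,"jaw":1},{"xyz":[-0.018,0,0],"roll":0,"jaw":1},{"xyz":[-0.020,0,0],"roll":0,"jaw":1},{"xyz":[-0.020,0,0],"roll":0,"jaw":1}]'
cat > bar.py <<'E'
from h import *
np.set_printoptions(suppress=True,precision=1)
c=np.array([591,222.5]); th=np.radians(-6); A=np.array([[np.cos(th),np.sin(th)],[-np.sin(th),np.cos(th)]])
a,d,X,T,K=cloud("side"); P=X.reshape(-1,3); L=np.c_[(P[:,:2]-c)@A.T,P[:,2]]
k=(L[:,1]>59)&(L[:,1]<75)&(L[:,0]>-100)&(L[:,0]<-10)&(L[:,2]>104)&(L[:,2]<215); q=L[k]; q=q[np.argsort(q[:,0])]; print(q[::max(1,len(q)//10)])
print("tcp",A@(env.state()["ee_pos"][:2]-c))
E
python3 bar.py
```

```text
time_s: 9.6
ee_pos: [559.7, 223.2, 138.8]
ee_rot: [-180.0, -0.0, -6.0]
force: [-0.1, -0.3, -0.6]
gripper_width: 0.3
time_s: 10.6
ee_pos: [539.8, 225.2, 138.2]
ee_rot: [180.0, 0.0, -6.0]
force: [0.5, 0.8, -0.4]
gripper_width: 0.6
[[-77.2  65.3 137.6]
 [-72.5  60.4 137.3]
 [-65.   68.1 135.5]
 [-58.8  66.3 134.2]
 [-54.8  70.5 129.2]
 [-48.   67.6 126.2]
 [-42.7  69.  121. ]
 [-37.6  69.2 123.2]
 [-31.3  68.9 115.1]
 [-25.9  69.5 113.1]
 [-20.4  69.1 114.4]
 [-13.5  68.3 105.2]]
tcp [-51.   -2.7]
```

It snapped: the bar is at offset -77 mm, z about 136 mm, which matches the clamped position. Now retreat, check, and hand in.

```bash
python3 -m pendant '[{"xyz":[0.004,0,0],"roll":0,"jaw":1},{"xyz":[0.008,0,-0.01],"roll":0,"jaw":1},{"xyz":[0.008,0,-0.05],"roll":0,"jaw":1},{"xyz":[0.008,0,-0.09],"roll":0,"jaw":1},{"xyz":[0.03,0,-0.13],"roll":0,"jaw":1},{"xyz":[0.06,0,-0.15],"roll":0,"jaw":1},{"xyz":[0.06,0,-0.15],"roll":0,"jaw":1},{"xyz":[0.06,0,-0.15],"roll":0,"jaw":1}]'
python3 bar.py; python3 - <<'E'
from h import *
a,d,X,T,K=cloud("side"); cv2.imwrite("pics/m7.png",cv2.resize(a[50:250,220:400],(630,600)))
X0=np.load("side0.npy")
s=np.s_[55:80,305:335]; im0=cv2.imread("pics/side0.png"); print("open bail region diff",np.abs(a[s].astype(int)-im0[s]).mean())
E
```

```text
time_s: 11.65
ee_pos: [598.8, 218.7, 287.4]
ee_rot: [180.0, 0.1, -6.0]
force: [0.2, -0.1, -0.4]
gripper_width: 0.2
[[-78.8  63.1 135.4]
 [-76.6  63.6 139.5]
 [-72.8  67.9 134.7]
 [-66.7  66.2 133.7]
 [-59.3  68.4 128.6]
 [-53.2  66.8 127.7]
 [-46.2  70.2 124.5]
 [-39.9  68.9 119.4]
 [-31.9  69.9 116.8]
 [-24.6  67.3 109.4]
 [-19.7  68.1 112.6]
 [-13.6  68.3 105.3]]
tcp [ 7.8 -3. ]
open bail region diff 7.8662222222222224
```

View pics/m7.png

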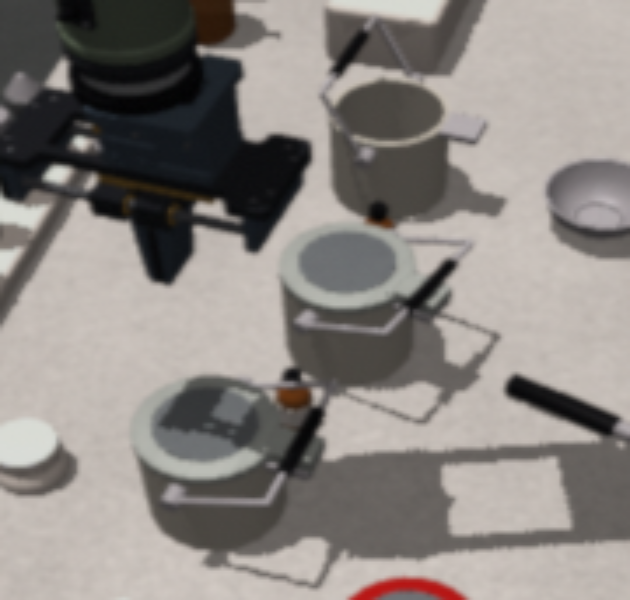

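The picture shows the target's bar down on the tongue at (303,440), matching the clamped twin at (430,285). The lid is seated, the open canister's bail is still back at (350,50), and the gripper is clear.

```bash
python3 -c "
from workcell import env
print(env.job_done())"
```

```text
the job is handed in; nothing more can be done
None
```

The bail on the lidded canister is now snapped down on the tongue and the lid is still seated. I handed the job in at about 12 s, with the gripper raised well clear.

- **How it went:** I pushed the bail forward from behind with the shut fingers. The first push took it to about dead centre (q about 1.4), and then the fingers ended up in front of the bar. I lifted, went back behind it and pushed again lower, and it snapped.
- **Force in the first push:** one reading showed about 19 N upward on the tool, with the tip lifted about 10 mm. I only have readings at the end of each call and did not find the cause. It was back to about 1 N at the next reading.
- **Last checks:** depth puts the bar about 78 mm in front of the axis at z about 136 mm; fully clamped is about 77 mm and 134 mm. In the last picture it matches the clamped twin.
- **Open canister:** in the last picture its bail is still thrown back. A pixel comparison there differed by about 8 grey levels; I had no baseline for image noise, so I relied on the picture.

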